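Pack the wine set into its foam-lined case

ROBOT

A 6-joint arm with a two-finger parallel gripper is mounted at the origin on a cart in front of the work surface, level with it; the furniture and walls round the work are solid. World frame = base frame: x ahead of the robot, y to its left, z up, the work surface at z = 0. Lengths are in m, angles in rad, forces in N, time in s.
With the tool pointing down it reaches from about 0.3 to 0.875 m from the base axis. Payload 6.4 kg.
Tool frame: the origin (TCP) lies midway between the tips of the shut fingers; the grasp point (between the pads) lies env.grip_depth behind it (env.grip_depth is the distance from the TCP to the grasp point, in m); x points along the fingers, z is the direction in which the jaws open and shut, and the axes are right-handed (so a half turn about x gives the same grasp; the last joint's range is limited). The gripper opens to 85 mm and grips with 20 to 120 N. Pads are 22 mm wide; open, the fingers measure 114 mm over their backs; the gripper's body (76 mm by 85 mm) begins 54 mm behind the grasp point. The pads swing forward as they close: fully open they stand 13 mm farther back than shut.
Start: joints at [-1.417, 0.181, 1.607, -0, 1.354, -0.206], TCP at [0.202, -0.538, 0.231] pointing down, gripper open.
Joint ranges: [-2.99, 2.99], [-0.89, 2.07], [0.3, 2.58], [-1.14, 4.28], [0, 2.63], [-3.12, 3.12]. Speed limits (rad/s): [2.57, 2.57, 3.01, 3.14, 3.14, 3.14].

INTERFACE

Orientations are given as a unit quaternion [x, y, z, w].
In Python, from station import env gives the robot as it stands. Calls block until the motion is done:
- env.move_to(position, orientation): joint-space move of the TCP to a pose.
- env.move_linear(position, orientation=None, max_speed=0.15): straight line of the TCP; orientation=None keeps the orientation; max_speed is the mean speed in m/s.
- env.set_joints(angles): joint-space move.
- env.command_gripper(opening, effort=None): finger opening in m; effort is the grip in N (None keeps the last); returns when the fingers have stopped.
- env.sleep(seconds).
- env.solve_ik(position, orientation): joint angles nearest the present ones, or None.
- env.read_state(): the state.
- env.snapshot(name): name is "scene" or "top"; returns a dict with "img" (480x640x3 uint8, red, green, blue), "range_z" (480x640 float32, m along the optical axis (not along the pixel's ray), 0 where there is no reading), "mtx" (3x3 intrinsics, pixels), "dist" ([k1, k2, p1, p2, k3] as OpenCV has them; the pictures are not rectified), "eye" and "orientation" of the camera in the world. Camera axes: x right, y up, looking along -z (the intrinsics and any distortion apply to the point x, -y, -z); pixel columns grow to the right and rows downward; lengths in m; the calibration is good to about 2 mm. A picture is of the moment at which its call begins.
A pose or a line that the arm cannot do raises env.IKError and nothing moves.
- env.close_job(): hands the job in, once; it reports no verdict.
The state is a dict: "clock": time; "joint_pos": joint angles; "joint_velocities": joint speeds; "tau": joint torques, N m; "eef_pos": TCP position; "tcp_rot": TCP orientation; "contact_force": force on the tool from outside, world axes, zero at the start; "moment": the same for the moment, N m; "finger_gap": finger opening in m.
Only numpy, scipy, OpenCV 4.12 (cv2) and the standard library are available. Lean on these libraries where they do the work, as an engineer would, in place of code of your own. Each camera call takes 0.05 s, during which the arm holds its last target. There are 200 camera calls.

TASK

Put the wine set away: press the white pump, which lies crooked on the foam, and the electric corkscrew from the counter fully home into their own cutouts in the open case, leave the foil cutter in its place, and then swing the lid shut over them. Do not push about or knock over the mug, the candle jar, the salt shaker or the wine bottle.

Things in the scene. Friction and masses are not known exactly. Their poses are not given: they have to be found in the camera images.
- case: slate-blue hard case, 176 x 256 mm (its x, y), 50 mm high, fixed on the counter; origin: centre of its underside; x points from the latch side (near the robot) to the hinge, y left along the hinge. Charcoal foam (top face 46 mm up) has three grey-floored cutouts. In two, springy foam flanks with rounded tops near each end grip the thing by 2 mm a side; lengthwise it has 3 mm of play at each end
- opener_cutout (a point): where the middle of the corkscrew is when fully home: 37 mm to the hinge side of the case's centre, 33 mm above the case's underside. The cutout runs along the case's y, narrow at +y, where the clear nose goes. Laid on it, the corkscrew rests on the flanks, underside about 37 mm up, and stays; 8 to 20 N straight down takes it home, and it stays as deep as it was pressed
- pump_cutout (a point): where the middle of the pump is when fully home: 38 mm to the latch side and 46 mm to the -y side of the case's centre, 35 mm above the case's underside. The cutout runs along the case's y; the pump fits either way round. Laid on it, it rests on the flanks with its underside about 37 mm up; 8 to 20 N straight down takes it home
- cutter_cutout (a point): where the middle of the foil cutter is when it is home: 38 mm to the latch side and 70 mm to the +y side of the case's centre, 37 mm above the case's underside
- opener_mid (a point): middle of the electric corkscrew (loose, 0.25 to 0.49 kg), a bar lying along its own y, 180 mm long: body 46 x 46 mm, steel with a black grip, and towards +y a clear nose 38 x 38 mm, 58 mm long; this point is 23 mm above its underside, half-way along. It lies on the counter, left or right of the case
- opener_nose (a point): middle of the clear nose's end face of the electric corkscrew, 90 mm from opener_mid along its +y
- pump_mid (a point): middle of the white hand pump with black ends (loose, 0.1 to 0.21 kg), a bar lying along its own y, 124 mm long, 42 x 42 mm; this point is 21 mm above its underside. At the start it lies crooked on top of the foam, across the corkscrew's and its own cutout
- foil_cutter_mid (a point): middle of the dark red foil cutter (loose, 46 x 62 x 30 mm), already home in its cutout; it stands 6 mm above the foam
- lid (a joint): opening angle of the lid, rad: 0 shut, 2.1 leaning far back. Slate-blue tray, 176 mm from hinge to free edge, 256 mm wide, 24 mm thick, a 10 mm finger tab at the middle of the free edge. It starts leaning back beyond upright; its stiff hinge (0.3 N m) keeps it wherever it is left, so move it all the way. Shut, its lining clears things that are home by 6 mm
- lid_hinge (a point): middle of the lid's hinge axis, on the case's far rim, 88 mm to the hinge side of the case's centre and 50 mm above its underside; the axis runs along the case's y
- lid_edge (a point): middle of the free edge of the lid on its outer face, 176 mm from the hinge along the lid and 24 mm out; when the lid is shut it lies above the latch side, 74 mm above the case's underside
- mug: cream mug with flower pattern, 89 x 124 x 99 mm, loose bystander; origin: centre of its underside
- salt_shaker: glass shaker with grey top, 44 mm across, 90 mm high, loose bystander; origin: centre of its underside
- wine_bottle: dark green bottle with plain label, 74 mm across, 300 mm high, loose bystander; origin: centre of its underside
- candle_jar: green candle in a clear glass jar, 76 mm across, 90 mm high, loose bystander close to the case's -y end; origin: centre of its underside
Not all that is in view belongs to the job. There is more than one size of the part that bears foil_cutter_mid; the job needs the smallest.

How it is judged:
By the outcome, as a careful person would: the job done as asked, in the order asked, and still so for the second after the job is handed in, with the robot touching nothing.
It also fails if it takes over 72 s, if anything falls off the work surface, if the arm or the gripper's body presses on something with over 40 N, if the wrist force passes 120 N, or if a joint passes its speed limit or range.

## Working session

There is one attempt and no reset: what is moved stays moved. The work goes in short steps, each a Python script; the robot and the scene stay as the last script left them, time stands still between calls to the robot, and variables do not carry over. Pictures are saved under pics/ and viewed, about 8 in all and at most 12, crops included, and the job is handed in when it is done.

```bash
ls; mkdir -p pics; cat > h.py <<'E'
import numpy as np, cv2
from station import env
from scipy.spatial.transform import Rotation as R
def snap(n):
    return env.snapshot(n)
def cloud(s):
    h,w=s["range_z"].shape
    u,v=np.meshgrid(np.arange(w),np.arange(h))
    p=cv2.undistortPoints(np.stack([u,v],-1).reshape(-1,1,2).astype(np.float64),np.array(s["mtx"]),np.array(s["dist"])).reshape(h,w,2)
    z=s["range_z"]
    c=np.stack([p[...,0]*z,-p[...,1]*z,-z],-1)
    W=c@R.from_quat(s["orientation"]).as_matrix().T+np.array(s["eye"])
    W[z<=0]=np.nan
    return W
def save(s,n,crop=None,k=1):
    im=s["img"][...,::-1]
    if crop: a,b,c,d=crop; im=im[b:d,a:c]
    if k!=1: im=cv2.resize(im,None,fx=k,fy=k,interpolation=cv2.INTER_CUBIC)
    cv2.imwrite("pics/"+n,im)
E
python3 - <<'E'
from h import *
for n in("scene","top"):
    s=snap(n); save(s,n+"0.png"); np.savez(n+"0.npz",**{k:np.array(v) for k,v in s.items()})
    print(n,s["eye"],s["orientation"],s["mtx"],s["dist"],(s["range_z"]>0).mean())
print(env.read_state(),env.grip_depth)
E
```

```text
pics
scene [-0.53853281  0.5728123   1.30837863] [-0.19174208  0.32098012  0.78396486 -0.49558635] [[608.27922522   0.         329.08511169]
 [  0.         608.27922522 239.94472024]
 [  0.           0.           1.        ]] [0.01007421 0.         0.         0.         0.        ] 0.949384765625
top [0.35103654 0.04322162 1.13510471] [ 0.0513941  -0.05461293 -0.70510583  0.70512541] [[465.17722999   0.         315.13474899]
 [  0.         465.17722999 240.12396185]
 [  0.           0.           1.        ]] [-0.06413235  0.          0.          0.          0.        ] 0.9960514322916667
{'clock': 0.1, 'joint_pos': array([-1.41732872e+00,  1.81491481e-01,  1.60789255e+00, -1.14178257e-05,
        1.35379109e+00, -2.06304779e-01]), 'joint_velocities': array([ 0.00053034, -0.00174558, -0.00332447, -0.00178737, -0.00073636,
       -0.00120798]), 'tau': array([ 2.29186608e-04, -4.45876408e+01, -3.52237916e+01, -1.83516559e-04,
        4.12484194e-03,  3.86323268e-05]), 'eef_pos': array([ 0.20236932, -0.53768969,  0.2304678 ]), 'tcp_rot': array([ 0.4028756 ,  0.58177904, -0.40206917,  0.58100326]), 'contact_force': array([ 0.71367249, -0.60866676, -0.25001042]), 'moment': array([ 0.00858931,  0.01615318, -0.02893645]), 'finger_gap': 0.08515922040051319} 0.0187
```

View pics/top0.png

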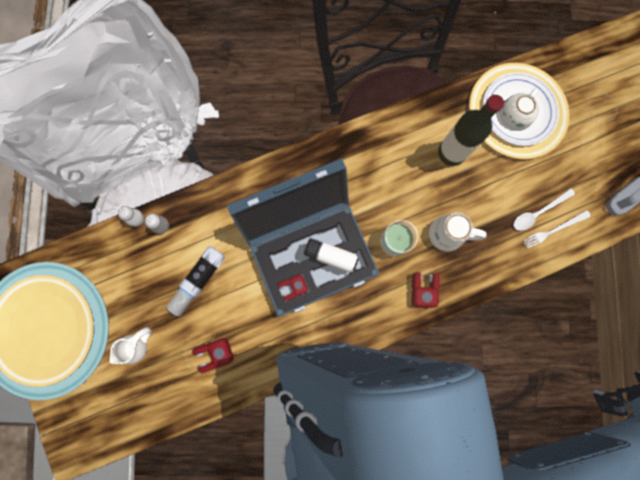

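View pics/scene0.png

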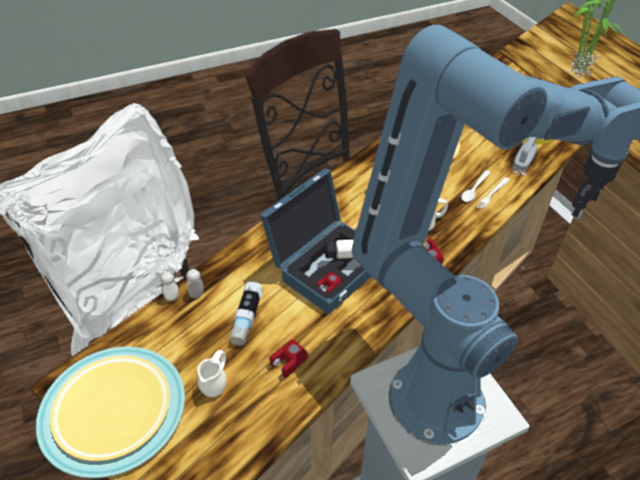

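The top view shows the case at about (315,245) with the pump on it at (330,255). The corkscrew is on the left at (195,282). Three red cutters are visible: (292,288) in the case, and (213,355) and (427,290) on the counter. The one in the case is the smallest and is already home, so it's the one meant. I'll confirm with an enlarged crop and measure.

```bash
cat > m.py <<'E'
from h import *
def load(n): 
    d=np.load(n); return {k:d[k] for k in d.files}
E
python3 - <<'E'
from m import *
s=load("top0.npz"); save(s,"crop1.png",(150,155,385,325),3.4)
W=cloud(s); np.set_printoptions(precision=4,suppress=True)
x,y,z=W[...,0],W[...,1],W[...,2]
hsv=cv2.cvtColor(s["img"],cv2.COLOR_RGB2HSV)
def rect(m,name,k=None):
    m=m.astype(np.uint8); n,l,st,c=cv2.connectedComponentsWithStats(m)
    for i in range(1,n):
        if st[i,4]<60: continue
        P=W[l==i]; r=cv2.minAreaRect(P[:,:2].astype(np.float32)*1000)
        print(name,"px",c[i].round(),st[i,4],"ctr",np.round(r[0],1),"size",np.round(r[1],1),"ang",round(r[2],1),"z med/max",np.round(np.nanmedian(P[:,2]),4),np.round(np.nanmax(P[:,2]),4))
v,u=np.mgrid[0:480,0:640]
case=(u>240)&(u<385)&(v>190)&(v<320)
rect(case&(z>.035)&(z<.056),"case")
rect(case&(z>.030)&(z<.1)&(hsv[...,0]<200),"case+all")
rect((u>275)&(u<375)&(v>225)&(v<290)&(z>.066),"pump")
cork=(u>155)&(u<235)&(v>240)&(v<325)
rect(cork&(z>.02),"cork")
rect((u>110)&(u<240)&(v>190)&(v<390)&(z>.012),"left")
rect((u>380)&(u<500)&(v>80)&(v<310)&(z>.012),"right")
rect((hsv[...,1]>150)&((hsv[...,0]<6)|(hsv[...,0]>172))&(z>0)&(u>180)&(u<450)&(v>240),"red")
# lid
L=(u>225)&(u<355)&(v>155)&(v<245)&(z>.06)
rect(L,"lid")
P=W[L]
for q in (P[P[:,2]>np.nanmax(P[:,2])-.01],): print("lid top",q.mean(0),len(q))
print("nav",[W[b,a] for a,b in((180,303),(203,267),(210,255))])
E
```

```text
case px [310. 260.] 5894 ctr [472.8  42.4] size [201.8 256.6] ang 22.9 z med/max 0.048 0.056
case+all px [311. 254.] 8003 ctr [477.5  44.5] size [212.5 256.6] ang 22.9 z med/max 0.0495 0.1
pump px [331. 255.] 986 ctr [476.1   1.4] size [123.7  42.3] ang 69.6 z med/max 0.0878 0.0941
cork px [195. 280.] 1447 ctr [420.4 326.1] size [ 47.  179.5] ang 53.5 z med/max 0.044 0.0532
left px [235. 212.] 221 ctr [547.8 198.9] size [41.6 27. ] ang 22.5 z med/max 0.2153 0.2242
left px [130. 216.] 370 ctr [573.9 480.3] size [37.8 35.2] ang 11.6 z med/max 0.0718 0.0937
left px [157. 224.] 354 ctr [555.6 416. ] size [36.9 40.8] ang 88.2 z med/max 0.0738 0.0942
left px [195. 280.] 1486 ctr [420.4 326.1] size [ 47.  179.5] ang 53.5 z med/max 0.0439 0.0532
left px [130. 348.] 873 ctr [273.1 464.2] size [65.  92.2] ang 71.5 z med/max 0.0594 0.09
left px [215. 354.] 816 ctr [247.7 276. ] size [62.1 80.7] ang 19.3 z med/max 0.0395 0.047
right px [474. 125.] 2971 ctr [ 813.9 -387.7] size [140.  270.7] ang 58.7 z med/max 0.137 0.3058
right px [454. 231.] 1361 ctr [ 526.2 -297.1] size [118.7  77.3] ang 55.1 z med/max 0.0899 0.1052
right px [399. 238.] 1011 ctr [ 517.8 -156.9] size [73.3 75.3] ang 64.1 z med/max 0.0613 0.0976
right px [425. 291.] 834 ctr [ 400.1 -223.6] size [62.9 83.1] ang 87.0 z med/max 0.0398 0.0473
red px [425. 291.] 541 ctr [ 398.8 -227.1] size [68.6 80.7] ang 85.5 z med/max 0.0401 0.0473
red px [294. 286.] 232 ctr [405.7  90.4] size [44.2 56.6] ang 22.0 z med/max 0.0524 0.0587
red px [215. 354.] 564 ctr [248.  276.1] size [58.1 80.7] ang 19.3 z med/max 0.0396 0.047
lid px [291. 200.] 4873 ctr [581.7  88.7] size [ 65.5 256.4] ang 22.8 z med/max 0.1591 0.2334
lid px [315. 242.] 84 ctr [506.6  33.8] size [45.6 15.1] ang 86.5 z med/max 0.087 0.0925
lid top [0.5972 0.0946 0.2275] 110
nav [array([0.3673, 0.3538, 0.0448]), array([0.4516, 0.3021, 0.0465]), array([0.48  , 0.2864, 0.0467])]
```

View pics/crop1.png

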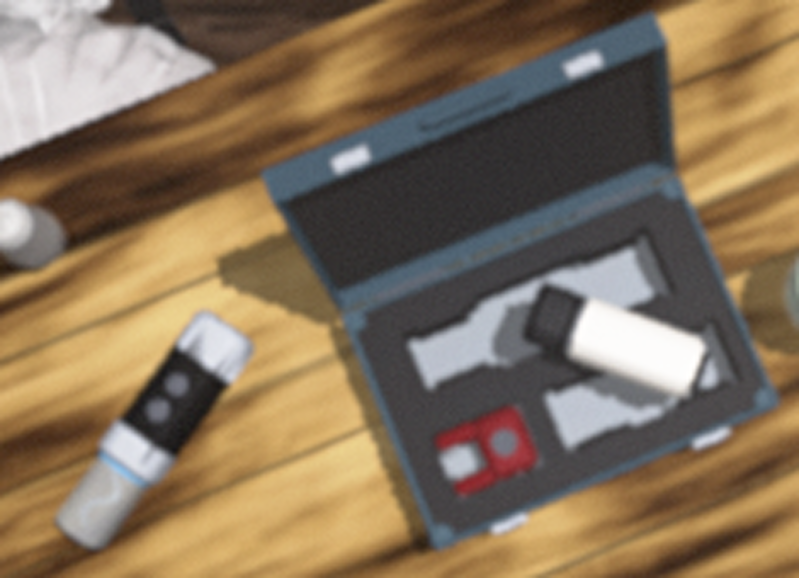

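The crop shows the small red cutter seated in the case (crop px 490,450), with the pump lying across both cutouts. The corkscrew's clear nose points lower-left (90,505). The counter cutters measure about 62x81 mm, so they are decoys. Next I'll refine the case's x position and the lid angle.

```bash
python3 - <<'E'
from m import *
np.set_printoptions(precision=1,suppress=True)
s=load("top0.npz");W=cloud(s);a=np.radians(22.9);ex=np.array([np.cos(a),np.sin(a)]);ey=np.array([-ex[1],ex[0]])
c0=np.array([.4678,.0407])
X=1000*((W[...,:2]-c0)@ex);Y=1000*((W[...,:2]-c0)@ey);Z=W[...,2]*1000
rim=(Z>42)&(Z<55)&(abs(X)<130)&(abs(Y)<135)
for lo in range(-120,121,20):
    m=rim&(Y>=lo)&(Y<lo+20); print(lo, np.percentile(X[m],[0,1,2]), end=" | ")
print()
for lo in range(-60,80,20):
    m=rim&(X>=lo)&(X<lo+20); print(lo, np.percentile(Y[m],[.5,99.5]), end=" | ")
print()
# cutter by depth & colour
hsv=cv2.cvtColor(s["img"],cv2.COLOR_RGB2HSV)
m=((hsv[...,0]<8)|(hsv[...,0]>170))&(hsv[...,1]>110)&(abs(X)<80)&(abs(Y)<130)
print("cutter",np.percentile(X[m],[1,99]),np.percentile(Y[m],[1,99]),m.sum())
# grey floor region extents
g=(Z<30)&(abs(X)<80)&(abs(Y)<118)&(Z>5)
for n,q in(("op",g&(X>0)),("pu",g&(X<-5)&(Y<30))):
    print(n,np.percentile(X[q],[1,99]),np.percentile(Y[q],[1,99]),np.median(Z[q]))
# lid: profile of inner face
L=(X>70)&(X<190)&(abs(Y)<90)&(Z>40)
for z in range(60,240,20):
    q=L&(abs(Z-z)<5); print(z,np.percentile(X[q],[2,50,98]) if q.sum() else None,end=" | ")
print("maxZ",np.nanpercentile(Z[L],99.5))
E
```

```text
-120 [-89.5 -88.2 -86.4] | -100 [-95.  -91.9 -89.5] | -80 [-95.4 -94.  -93.1] | -60 [-89.6 -88.9 -88.3] | -40 [-89.6 -89.  -88.2] | -20 [-89.6 -89.1 -88.5] | 0 [-89.7 -88.7 -87.7] | 20 [-89.8 -88.6 -87.2] | 40 [-89.5 -88.3 -86.8] | 60 [-95.3 -93.4 -92.1] | 80 [-94.4 -90.4 -88.4] | 100 [-87.7 -85.9 -84.3] | 120 [-86.8 -84.8 -82.8] | 
-60 [-127.5  127.4] | -40 [-127.4  127.3] | -20 [-127.5  126.8] | 0 [-126.6  126.9] | 20 [-128.1  127.3] | 40 [-127.1  127.4] | 60 [-127.2  126.6] | 
cutter [-61.3 -15.3] [40.2 98.8] 330
op [14.8 61.7] [-93.4  92.1] 11.480394954427208
pu [-61.7 -17.7] [-111.6   17.2] 15.319038284369313
60 [ 85.9 100.4 103.5] | 80 [104.8 106.9 109.6] | 100 [110.  112.3 114.5] | 120 [115.6 117.9 119.8] | 140 [121.1 123.3 125.5] | 160 [126.8 128.9 131.3] | 180 [131.7 134.3 136.7] | 200 [137.  138.  138.8] | 220 [133.1 141.6 154.4] | maxZ 229.6135436827655
```

```bash
cat >> h.py <<'E'
YAW=np.radians(22.9); C0=np.array([.4678,.0405])
def q(deg):   # tool down, jaw axis at angle deg (world)
    t=np.radians(deg); z=np.array([np.cos(t),np.sin(t),0]); x=np.array([0,0,-1.]); y=np.cross(z,x)
    return R.from_matrix(np.stack([x,y,z],1)).as_quat()
def cw(x,y): # case mm -> world xy
    c,s_=np.cos(YAW),np.sin(YAW); return C0+np.array([c*x-s_*y,s_*x+c*y])/1000
def F(): return np.round(env.read_state()["contact_force"],1)
def best(p,deg):
    j=env.read_state()["joint_pos"]; r=[]
    for d in (deg,deg+180):
        a=env.solve_ik(p,q(d))
        if a is not None: r.append((abs(a[5]),d,a))
    r.sort(key=lambda t:t[0]); return r
E
python3 - <<'E'
from h import *
np.set_printoptions(precision=3,suppress=True)
for n,p,d in(("pump",[.4761,.0014,.25],-20.4),("pumpplace",[*cw(-38,-46),.25],22.9),("op",[.4204,.3261,.2],53.5),("opplace",[*cw(37,-8),.2],22.9),("lid",[*cw(175,0),.2],112.9),("lidup",[*cw(175,0),.33],112.9),("lid2",[*cw(-60,0),.08],112.9)):
    for t in best(p,d): print(n,t[1],t[2])
E
```

```text
pump -20.4 [-0.247 -0.063  1.825 -0.     1.379  0.109]
pump 159.6 [-0.247 -0.063  1.825  0.     1.379 -3.033]
pumpplace 22.9 [-0.301 -0.125  1.882 -0.     1.385 -0.701]
pumpplace 202.9 [-0.301 -0.125  1.882 -0.     1.385  2.441]
op 53.5 [ 0.436  0.116  1.747 -0.     1.279 -0.497]
op 233.5 [ 0.436  0.116  1.747 -0.     1.279  2.644]
opplace 22.9 [-0.141  0.06   1.807 -0.     1.275 -0.54 ]
opplace 202.9 [-0.141  0.06   1.807 -0.     1.275  2.601]
lid 292.9 [-0.015  0.346  1.468 -0.     1.328  1.156]
lid 112.9 [-0.015  0.346  1.468 -0.     1.328 -1.985]
lidup 292.9 [-0.015  0.261  1.314 -0.     1.566  1.156]
lidup 112.9 [-0.015  0.261  1.314 -0.     1.566 -1.985]
lid2 292.9 [-0.248  0.026  2.122 -0.     0.993  0.923]
lid2 112.9 [-0.248  0.026  2.122 -0.     0.993 -2.218]
```

```bash
python3 - <<'E'
from h import *
d=-20.4; p=[.4761,.0014]
env.command_gripper(.07,40)
env.move_to([*p,.25],q(d)); env.move_linear([*p,.12],max_speed=.25); env.move_linear([*p,.054],max_speed=.12)
print(F()); env.command_gripper(.03,40); print("gap",env.read_state()["finger_gap"],F())
env.move_linear([*p,.085]); t=cw(-38,-46)
env.move_linear([*t,.085],q(22.9)); print("gap",env.read_state()["finger_gap"],F())
s=snap("top");save(s,"a1.png",(240,150,440,330),3)
for z in(.055,.050,.047,.045):
    env.move_linear([*t,z],max_speed=.06); print(z,F())
    if F()[2]>4: break
print(env.read_state()["clock"])
E
```

```text
[-0.8 -0.4  0.1]
gap 0.04147480033331094 [-0.1  0.3  5.8]
gap 0.04161477610303741 [ 1.3  0.7 -2.4]
0.055 [ 0.3 -0.1 -1.3]
0.05 [-0.7  0.  -1.3]
0.047 [-6.3 -2.8 14.1]
6.775
```

```bash
python3 - <<'E'
from h import *
t=cw(-38,-46)
env.command_gripper(.07,40); print(F())
env.move_linear([*t,.14],max_speed=.25); env.move_to([.3,-.25,.3],q(22.9)); 
s=snap("top");save(s,"a2.png",(240,150,440,330),3)
W=cloud(s);d=(W[...,:2]-C0)*1000;c,sn=np.cos(YAW),np.sin(YAW);X=d[...,0]*c+d[...,1]*sn;Y=-d[...,0]*sn+d[...,1]*c;Z=W[...,2]*1000
m=(X>-75)&(X<5)&(Y>-125)&(Y<30)&(Z>60)
r=cv2.minAreaRect(np.stack([X[m],Y[m]],1).astype(np.float32));print(r,np.percentile(Z[m],[5,50,95]))
for lo in range(-110,20,15):
    k=m&(Y>=lo)&(Y<lo+15); print(lo,k.sum(),np.round(np.median(Z[k]),1) if k.any() else 0)
E
```

```text
[-0.2 -0.1 -0.5]
((-39.40016174316406, -47.09333419799805), (42.272342681884766, 124.16264343261719), 0.0658930093050003) [72.09800236 79.95753246 83.87695097]
-110 83 77.3
-95 119 80.5
-80 122 80.2
-65 121 80.3
-50 124 80.2
-35 118 80.0
-20 119 79.9
-5 123 80.5
10 41 78.6
```

View pics/a2.png

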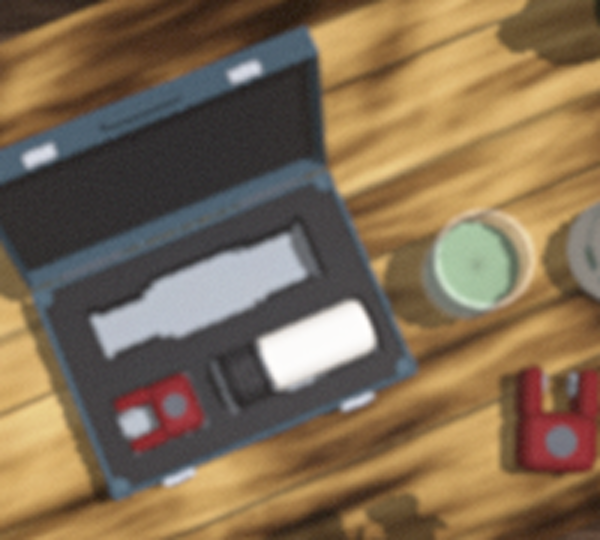

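The pump now lies level on its own cutout, at about (295,345) in the crop, and its top is at 80 mm. Next I press it home.

```bash
cat >> h.py <<'E'
def press(t,deg,z0,zend,fmax=32,step=.002):
    env.move_linear([*t,z0],q(deg),max_speed=.2) if False else None
    z=z0
    while z>zend-1e-6:
        env.move_linear([*t,z],max_speed=.05); s=env.read_state(); f=s["contact_force"][2]
        print(round(z,4),round(float(s["eef_pos"][2]),4),round(float(f),1),end=" | ")
        if f>fmax: break
        z-=step
    print()
E
python3 - <<'E'
from h import *
t=cw(-38.7,-46.5)
env.command_gripper(0,40)
env.move_to([*t,.16],q(22.9)); env.move_linear([*t,.084],max_speed=.15)
press(t,22.9,.080,.0535)
env.sleep(.2);print(F(),env.read_state()["clock"])
env.move_linear([*t,.15],max_speed=.25)
env.move_to([.3,-.25,.3],q(22.9))
s=snap("top")
W=cloud(s);d=(W[...,:2]-C0)*1000;c,sn=np.cos(YAW),np.sin(YAW);X=d[...,0]*c+d[...,1]*sn;Y=-d[...,0]*sn+d[...,1]*c;Z=W[...,2]*1000
m=(X>-50)&(X<-28)
for lo in range(-110,20,15):
    k=m&(Y>=lo)&(Y<lo+15); print(lo,np.round(np.median(Z[k]),1),end=" ")
E
```

```text
0.08 0.0806 -0.1 | 0.078 0.0791 6.3 | 0.076 0.0779 13.0 | 0.074 0.0764 13.1 | 0.072 0.0748 12.9 | 0.07 0.0726 12.6 | 0.068 0.0701 11.5 | 0.066 0.0679 10.9 | 0.064 0.0657 9.6 | 0.062 0.0636 9.6 | 0.06 0.0615 8.6 | 0.058 0.0595 8.5 | 0.056 0.0576 9.3 | 0.054 0.056 17.9 | 
[-4.2  1.3 17.3] 15.1667
-110 55.4 -95 57.5 -80 57.3 -65 57.6 -50 58.1 -35 56.8 -20 56.8 -5 57.3 10 47.3
```

The pump is home: TCP stopped at 0.056 m with the force rising, and its top is level. Now the corkscrew.

```bash
python3 - <<'E'
from h import *
u=np.array([np.cos(np.radians(143.5)),np.sin(np.radians(143.5))])
p=np.array([.4204,.3261])-.010*u
env.command_gripper(.075,70)
env.move_to([.42,.15,.30],q(53.5)); env.move_to([*p,.15],q(53.5)); env.move_linear([*p,.015],max_speed=.15)
print(F()); env.command_gripper(.03,70); print("gap",env.read_state()["finger_gap"],F())
env.move_linear([*p,.13],max_speed=.2); print("gap",env.read_state()["finger_gap"],F(),env.read_state()["moment"])
env.move_linear([*cw(20,190),.13],q(22.9),max_speed=.25)
t=cw(36.5,-10.5)
env.move_linear([*t,.13],max_speed=.25); env.move_linear([*t,.085],max_speed=.15)
s=snap("top");save(s,"b1.png",(240,150,440,330),3)
for z in(.062,.057,.054,.052,.050):
    env.move_linear([*t,z],max_speed=.06); print(z,F())
    if F()[2]>6: break
print(env.read_state()["clock"])
env.command_gripper(.07); print(F())
env.move_linear([*t,.15],max_speed=.25); env.move_to([.3,-.25,.3],q(22.9)); 
s=snap("top");save(s,"b2.png",(240,150,440,330),3)
W=cloud(s);d=(W[...,:2]-C0)*1000;c,sn=np.cos(YAW),np.sin(YAW);X=d[...,0]*c+d[...,1]*sn;Y=-d[...,0]*sn+d[...,1]*c;Z=W[...,2]*1000
m=(X>5)&(X<75)&(abs(Y)<120)&(Z>58)
print(cv2.minAreaRect(np.stack([X[m],Y[m]],1).astype(np.float32)))
m=(X>28)&(X<46)
for lo in range(-105,105,15):
    k=m&(Y>=lo)&(Y<lo+15); print(lo,np.round(np.median(Z[k]),1),end=" ")
E
```

```text
[-0.2 -0.  -0.2]
gap 0.04476180428976941 [-1.7 -1.9  6.7]
gap 0.0448364256884699 [-0.1 -0.7 -5.1] [-0.01053949  0.04734278  0.02588706]
0.062 [-0.8  0.1 -4.7]
0.057 [-0.4 -1.1 -2. ]
0.054 [-3.6 -1.9  5.1]
0.052 [-5.2 -3.2  5.3]
0.05 [-4.2 -4.4  6.1]
25.925
[-0.5  0.7  0.3]
((34.886260986328125, -1.59625244140625), (179.94418334960938, 45.779727935791016), 89.85031127929688)
-105 47.5 -90 81.2 -75 81.4 -60 81.9 -45 82.0 -30 82.0 -15 81.8 0 81.8 15 81.5 30 77.8 45 78.1 60 78.5 75 78.1 90 46.5
```

View pics/b2.png

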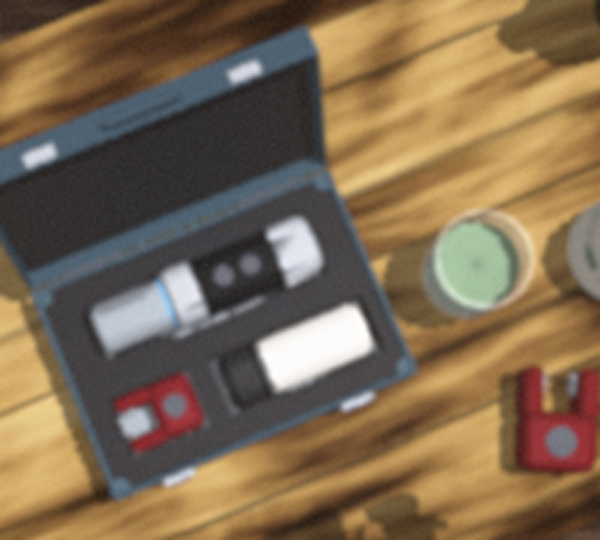

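The corkscrew lies level on its cutout at about (205,285) in the crop, with the nose at +y. Next I press it home.

```bash
python3 - <<'E'
from h import *
t=cw(36.3,-1)
env.command_gripper(0,40)
env.move_to([*t,.18],q(22.9)); env.move_linear([*t,.087],max_speed=.15)
press(t,22.9,.082,.0535)
env.sleep(.2);print(F(),env.read_state()["clock"])
env.move_linear([*t,.17],max_speed=.25)
env.move_to([.3,-.25,.3],q(22.9))
s=snap("top");save(s,"b3.png",(240,150,440,330),3)
W=cloud(s);d=(W[...,:2]-C0)*1000;c,sn=np.cos(YAW),np.sin(YAW);X=d[...,0]*c+d[...,1]*sn;Y=-d[...,0]*sn+d[...,1]*c;Z=W[...,2]*1000
for x0 in(37,-38):
  m=abs(X-x0)<9; print(x0,end=": ")
  for lo in range(-105,105,15):
    k=m&(Y>=lo)&(Y<lo+15); print(lo,np.round(np.median(Z[k]),1),end=" ")
  print()
E
```

```text
0.082 0.0825 -0.1 | 0.08 0.0808 5.5 | 0.078 0.0794 9.4 | 0.076 0.0776 8.6 | 0.074 0.0758 9.6 | 0.072 0.0739 10.2 | 0.07 0.0715 8.3 | 0.068 0.0692 5.7 | 0.066 0.067 5.4 | 0.064 0.0647 4.2 | 0.062 0.0624 4.1 | 0.06 0.0603 4.4 | 0.058 0.0582 5.7 | 0.056 0.0562 6.1 | 0.054 0.056 23.4 | 
[-6.8  4.4 22.8] 35.1583
37: -105 46.4 -90 57.1 -75 57.4 -60 57.1 -45 57.8 -30 57.3 -15 57.7 0 57.6 15 56.7 30 53.6 45 53.0 60 53.2 75 52.8 90 47.4 
-38: -105 56.4 -90 56.9 -75 56.7 -60 57.4 -45 57.4 -30 55.9 -15 57.4 0 56.4 15 47.0 30 47.2 45 53.2 60 52.3 75 23.4 90 23.9
```

Both things are home and level: the corkscrew reads about 57 along its body with the nose 4 mm lower, and the pump reads about 57. Now the lid, pushed from behind with closed fingers along its arc.

```bash
python3 - <<'E'
from h import *
Q=q(292.9); env.command_gripper(0,40)
env.move_to([*cw(-60,0),.34],Q); env.move_to([*cw(192,0),.33],Q); env.move_linear([*cw(192,0),.185],max_speed=.25)
print(F())
def go(x,z,v=.1):
    env.move_linear([*cw(x,0),z/1000],max_speed=v); s=env.read_state(); f=s["contact_force"]
    print(round(x),round(z),np.round(f,1),end=" | ")
    if np.linalg.norm(f)>25: print("ABORT",s["eef_pos"]); raise SystemExit
for x in(165,145,123): go(x,185)
r=135
for d in range(80,-1,-10):
    a=np.radians(d); go(88-r*np.cos(a)+24*np.sin(a)+11, 50+r*np.sin(a)+24*np.cos(a))
print(env.read_state()["clock"])
s=snap("scene");save(s,"c1.png",(200,130,420,330),3)
E
```

```text
[0.8 0.  0.2]
165 185 [ 0.3  0.7 -0.3] | 145 185 [-0.2 -0.   0.5] | 123 185 [-0.2  0.7  7.7] | 99 187 [-0.6 -0.2 -0.6] | 75 185 [0.4 0.1 0. ] | 52 179 [ 1.2 -0.4  0.5] | 31 169 [-0.   0.   0.2] | 11 155 [-0.1 -0.4 -0.1] | -6 138 [-0.1  0.6 -0.5] | -20 119 [ 0.1  0.7 -0.4] | -30 97 [ 0.7 -0.1  0.5] | -36 74 [ 1.  -0.1 -0.1] | 45.8667
```

View pics/c1.png

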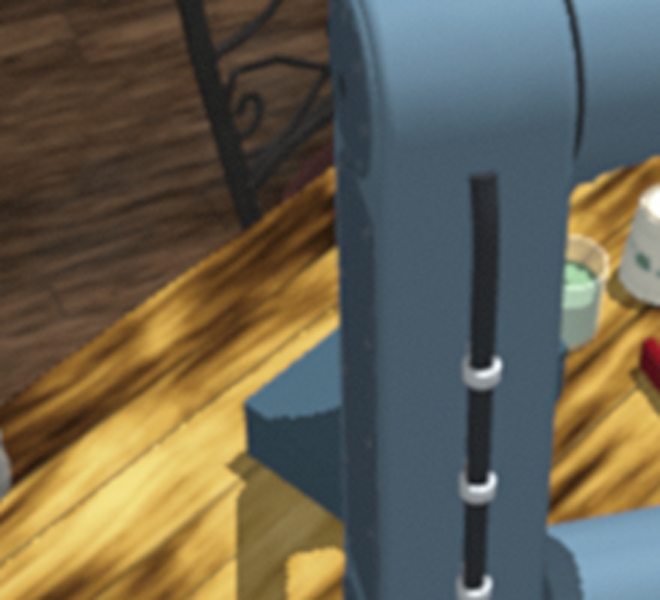

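The arm hides most of the case, but its left end at (295,420) looks closed. I'll press the lid lightly near its edge, back off and check from above.

```bash
python3 - <<'E'
from h import *
t=cw(-60,0)
env.move_linear([*t,.08],max_speed=.1)
press(t,0,.076,.071,fmax=15,step=.0015)
env.move_linear([*t,.16],max_speed=.25); env.move_to([.3,-.25,.3],q(22.9)); env.sleep(.3)
s=snap("top");save(s,"d1.png",(110,80,530,390),1.9)
W=cloud(s);d=(W[...,:2]-C0)*1000;c,sn=np.cos(YAW),np.sin(YAW);X=d[...,0]*c+d[...,1]*sn;Y=-d[...,0]*sn+d[...,1]*c;Z=W[...,2]*1000
for x in range(-80,81,20):
    k=(abs(X-x)<6)&(abs(Y)<110); print(x,np.round(np.median(Z[k]),1),end=" ")
s0=np.load("top0.npz")
W0=cloud({k:s0[k] for k in s0.files})
for n,(a,b,e,f) in dict(candle=(380,215,418,260),mug=(425,205,490,255),bottle=(438,90,505,168),salt=(145,205,170,240)).items():
    print(n,"max depth-diff px count",(abs(W[b:f,a:e,2]-W0[b:f,a:e,2])>.015).sum(),(np.abs(s["img"][b:f,a:e].astype(int)-s0["img"][b:f,a:e]).max(-1)>40).sum())
print(env.read_state()["clock"])
E
```

```text
0.076 0.0756 0.6 | 0.0745 0.0743 -0.1 | 0.073 0.0739 11.9 | 0.0715 0.0737 30.5 | 
-80 75.3 -60 75.2 -40 75.2 -20 75.1 0 75.2 20 75.1 40 75.4 60 75.3 80 75.3 candle max depth-diff px count 0 0
mug max depth-diff px count 0 0
bottle max depth-diff px count 0 0
salt max depth-diff px count 9 2
50.1667
```

View pics/d1.png

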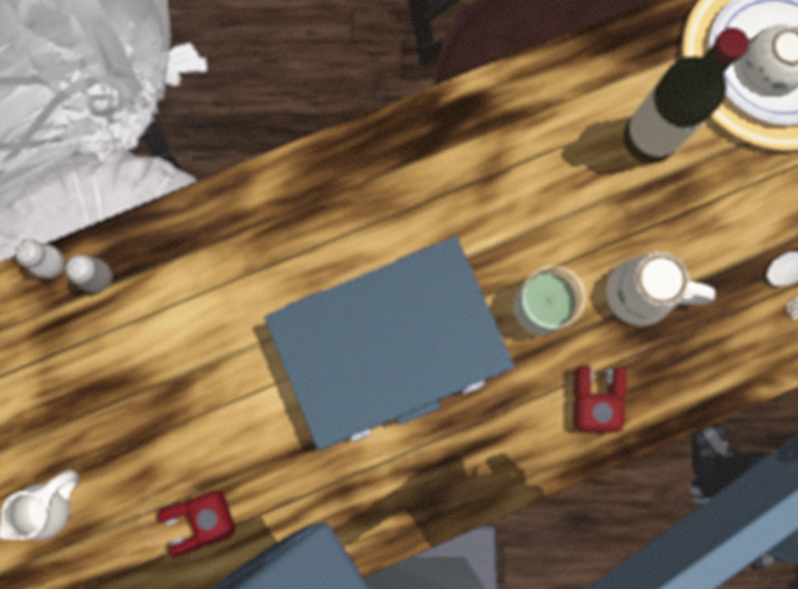

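The lid is flat and shut, with its top at about 75 mm everywhere (nominal 74 mm). The bystanders haven't moved and the robot is clear, so I'm handing in.

```bash
python3 -c "
from h import *
env.close_job()"
```

```text
the job is handed in; nothing more can be done
```

The wine set is put away and I handed the job in at about 50 s on the robot's clock; the limit was 72 s.

- **Pump:** I laid it on its own cutout and pressed it until it stopped, with the tool at 56 mm, the height its top should be when home. The press peaked at 17.9 N.
- **Corkscrew:** I picked it up from the counter on the left and laid it with the clear nose at +y. I pressed it home to the same 56 mm stop, peaking at 23.4 N. That is a little over the 8 to 20 N guide, but only at the bottom stop.
- **Seating check:** The depth image then read both about 57 mm along their tops, level. The camera seems to read about 1 mm high, so this agrees with 56 mm.
- **Foil cutter:** I left it untouched in its place. The two red cutters on the counter were larger decoys and I did not go near them.
- **Lid:** I swung it shut from behind and pressed it lightly at the free edge. The final press read 30.5 N at the fingertips. It then read flat at about 75 mm everywhere (nominal 74 mm).
- **Bystanders:** The candle jar, mug and bottle showed no change between the first and last pictures. The salt shaker check covered only one of the two shakers; a few pixels differed there, which looks like edge noise. The other shaker looked unmoved in the last picture.

No check failed.

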